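Open the bayonet cover of the leaning filter housing

ROBOT

A 7-joint arm with a two-finger parallel gripper is mounted at the origin on a cart in front of the work surface, level with it; the furniture and walls round the work are solid. World frame = base frame: x ahead of the robot, y to its left, z up, the work surface at z = 0. Lengths are in m, angles in rad, forces in N, time in s.
With the tool pointing down it reaches from about 0.35 to 0.9 m from the base axis. Payload 7.2 kg.
Tool frame: the origin (TCP) lies midway between the tips of the shut fingers; the grasp point (between the pads) lies 19 mm behind it; z points along the fingers, y is the line along which they close (so a half turn about z gives the same grasp; the last joint's range is limited). The gripper opens to 88 mm and grips with 3 to 60 N. Pads are 20 mm wide; open, the fingers measure 115 mm over their backs; the gripper's body (75 mm by 178 mm) begins 61 mm behind the grasp point.
Start: joints at [1.147, 0.411, -0.013, 1.596, 0.006, 1.134, -0.082], TCP at [0.218, -0.586, 0.223] pointing down, gripper open.
Joint ranges: [-2.95, 2.95], [-0.29, 1.99], [-1.47, 1.44], [0.14, 2.54], [-1.03, 4.17], [0.13, 1.85], [-2.86, 2.86]. Speed limits (rad/s): [2.39, 2.39, 3.01, 3.01, 3.14, 3.14, 3.14].

INTERFACE

Orientations are given as a rotation vector (axis times angle).
In Python, from plant import manip gives the robot as it stands.
- The arm moves only by the tool arm_command, never from a script. Its argument "steps" is a list of rows, each an object of numbers: "claw": the opening, from -1 (shut) to 1 (fully open); "dx", "dy", "dz": the shift along the tool's x, y, z in cm; "ax", "ay", "az": the turn, a rotation vector about the tool's x, y, z in rad. A call has 1 to 10 rows; each row is the pose to reach, as a shift and turn from the pose commanded when the call began, along the tool's axes at that moment; what a row does not reach only later rows make up. A row lasts 1/12 s, in which the tool goes at most 41.7 mm and 7.16 degrees, less where a joint would pass 70% of its speed; a pose out of reach is approached as far as the arm can. A call with a gripper value outside its range is refused whole. The fingers move at their own pace and stop on an object; "squeeze" is the grip in N (left out, the last holds). Time passes only in rows, so rows that repeat a pose let the fingers close. It gives the time, the measured TCP pose, the force, the opening and the grip force at its end, in the units of the state.
- manip.get_obs(): the state, without advancing time (a new reading comes with each control period).
- manip.capture(name): name is "scene" or "side" or "wrist"; returns a dict with "image" (384x512x3 uint8, blue, green, red), "fov_y" (degrees; the focal length in pixels is half the picture's height over the tangent of half this angle, whatever the lens; pixels are square), "cx", "cy" (the principal point, pixels), "extrinsics" (4x4, takes a point from camera to world coordinates). Camera axes: x right, y up, looking along -z (the intrinsics and any distortion apply to the point x, -y, -z); pixel columns grow to the right and rows downward; lengths in m; the calibration is good to about 2 mm. A picture is of the moment at which its call begins. There is no depth.
- manip.sign_off(): hands the job in; it is judged then, once.
The state is a dict: "time": time; "joint_positions": joint angles; "qvel": joint speeds; "effort": joint torques, N m; "position": TCP position; "eef_rot": TCP orientation; "ft_force": force on the tool from outside, world axes, zero at the start; "wrist_torque": the same for the moment, N m; "opening": finger opening in m; "grip_force": force on a finger pad.
Only numpy, scipy, OpenCV 4.12 (cv2) and the standard library are available. Lean on these libraries where they do the work, as an engineer would, in place of code of your own. Each camera call takes 0.05 s, during which the arm holds its last target. There are 200 camera calls.

TASK

The filter element in the blue air-filter housing is due for a change: twist the cover by its orange grip rib anticlockwise (seen looking down onto the cover) about a quarter turn, until its two lugs are clear of the steel claws, then lift it straight out of the housing. Set it down gently, grip rib up and lying flat, on the red wooden board, and let go. Leave the oil can, the pine offcut and the wooden wedge where they are.

Things in the scene. Friction and masses are not known exactly. Their poses are not given: they have to be found in the camera images.
- filter_housing: Blue filter bowl with a round aluminium flange (114 mm across) in a dark steel cradle on a 150 x 120 mm foot plate, about 165 mm high, fixed to the work board. Origin: centre of the underside of the foot; z up. The bowl leans 25 degrees from vertical towards this body's -x, roughly towards the robot (yaw within 0.3 rad).
- filter_rim: Top face of the flange, fixed to the housing; its bore is 56 mm wide. Origin: centre of the mouth, in that face. z: out along the leaning axis. x: along the cover's grip rib when locked (40 degrees clockwise of the housing's x, seen from above). y and -y: where the two lugs are when locked, under the claws.
- claw (a point): One of two steel claws that arch over the locked lugs with 2.5 mm play (this point: middle of its top, 14 mm above the flange face, at 44 mm radius; its twin is opposite). The cover turns anticlockwise (positive about filter_rim's z) with little resistance; lugs are clear from 55 degrees on, steel pins stop them at about 80. Clockwise is blocked.
- bayonet_cover: Loose black plastic cover, 150 to 310 g: disc 66 mm wide, 8 mm thick, domed to 14 mm; two lugs along +y and -y, 18 mm wide, 6 thick, out to 45 mm radius; below it a plug 53 mm wide, 12 mm deep, in the bore. Origin: on the axis, underside of the disc (on the flange face when seated; 12 mm up when set on a flat surface); z: up the axis. Starts locked, its frame equal to filter_rim's.
- grip_rib (a point): Centre of the cover's orange upright grip rib, 29 mm above the cover's origin on its axis. The rib runs along the cover's x: 58 mm long, 14 mm thick (along y), standing from 14 to 44 mm above the cover's origin.
- red_board: Flat red-brown wooden board, 105 (x) x 235 (y) x 27 (z) mm, 450 g, lying loose on the work board. Origin: centre of its underside. It and the housing may have changed places, left and right.
- oil_can: Dark green oil can with a red spout, 52 mm in diameter, 120 mm high, standing behind the work. Origin: centre of its underside. To be left alone.
- pine_offcut: Short pine offcut, 38 x 75 x 22 mm, lying behind the work beside the radial saw. Origin: centre of its underside. To be left alone.
- wood_wedge: Small wooden wedge, 34 x 85 x 26 mm, lying in the middle between housing and board, its length roughly along the robot's x. Behind it the end of the radial saw's heavy arm hangs 320 mm above the surface (from x = 0.60 m on, y about -0.05 m): carry things across in front of it. Origin: centre of its underside. To be left alone.
Things that resemble listed ones, but are neither listed nor needed, are in the scene too. What is shaped like the bayonet_cover but yellow is not meant.

How it is judged:
On the way, in this order (a step that is already met when the one before it is completed fails the run):
1. the cover, still seated in the housing, has been turned about its axis until its lugs are clear of the claws (at least 50 degrees) (z of bayonet_cover in the frame of filter_rim between -0.004 and 0.005 m and x of bayonet_cover in the frame of filter_rim between -0.006 and 0.006 m and y of bayonet_cover in the frame of filter_rim between -0.006 and 0.006 m and angle between the x axis of bayonet_cover and the x axis of filter_rim, either way round above 0.87 rad and angle between the z axis of bayonet_cover and the z axis of filter_rim, either way round below 0.12 rad), for 0.1 s.
2. the cover has been lifted out of the housing, clear of the bore and claws (30 mm or more above the flange plane) (z of bayonet_cover in the frame of filter_rim above 0.03 m), for 0.1 s.
At the end, for the whole second after the job is handed in: The cover lies at rest, rib up, on the red board's top face, tilted by less than 8 degrees, its centre within 40 mm (across) and 105 mm (along) of the board's centre and its origin 6 to 18 mm above the board's face; the board lies flat; the fingers have let go of the cover (x of bayonet_cover in the frame of red_board between -0.04 and 0.04 m and y of bayonet_cover in the frame of red_board between -0.105 and 0.105 m and z of bayonet_cover in the frame of red_board between 0.033 and 0.045 m and angle between bayonet_cover's own z axis and vertical below 0.14 rad and angle between red_board's own z axis and vertical below 0.1 rad and linear speed of bayonet_cover below 0.02 m/s and contact force between the fingers and bayonet_cover below 0.05 N); the robot touches nothing.
It fails at once if the cover is dropped (it moves faster than 0.6 m/s with no finger on it, as after a fall of about 20 mm) (contact force between the fingers and bayonet_cover below 0.01 N and linear speed of bayonet_cover above 0.6 m/s).
It fails at once if the green oil can is moved by more than 30 mm or tipped over (distance of oil_can from where it was at the start of the episode above 0.03 m or angle between oil_can's own z axis and vertical above 0.35 rad).
It fails at once if the pine offcut is moved by more than 30 mm (distance of pine_offcut from where it was at the start of the episode above 0.03 m).
It fails at once if the wooden wedge is moved by more than 30 mm (distance of wood_wedge from where it was at the start of the episode above 0.03 m).
It also fails if it takes over 48 s, if anything falls off the work surface, if the arm or the gripper's body presses on something with over 40 N, if the wrist force passes 120 N, or if a joint passes its speed limit or range.

## Working session

There is one attempt and no reset: what is moved stays moved. The work goes in short steps, Python scripts to look and compute and a tool call to move; the robot and the scene stay as the last step left them, time stands still between calls to the robot, and variables do not carry over. Pictures are saved under pics/ and viewed, at most 10 in all, crops included, and the job is handed in when it is done.

Besides the shell and the picture viewer there is one more tool, called after ">>>" as a command line: name --argument value ..., lists and objects as JSON in quotes. arm_command: Moves the arm, as the interface text tells. Its arguments: {"type":"object","properties":{"steps":{"type":"array","items":{"type":"object","properties":{"claw":{"type":"number"},"dx":{"type":"number"},"dy":{"type":"number"},"dz":{"type":"number"},"ax":{"type":"number"},"ay":{"type":"number"},"az":{"type":"number"}}}},"squeeze":{"type":"number"}},"required":["steps"]}

```bash
ls; mkdir -p pics; cat > h.py <<'E'
import numpy as np, cv2, pickle
from scipy.spatial.transform import Rotation as R
from plant import manip
def cap(n):
    c=manip.capture(n); c['f']=192/np.tan(np.radians(c['fov_y'])/2); c['E']=np.array(c['extrinsics']); return c
def ray(c,u,v):
    d=c['E'][:3,:3]@np.array([(u-c['cx'])/c['f'],-(v-c['cy'])/c['f'],-1]); return c['E'][:3,3],d/np.linalg.norm(d)
def onz(c,u,v,z):
    o,d=ray(c,u,v); return o+d*(z-o[2])/d[2]
def tri(l):
    A=0;b=0
    for c,u,v in l:
        o,d=ray(c,u,v); P=np.eye(3)-np.outer(d,d); A=A+P; b=b+P@o
    p=np.linalg.solve(A,b); return p,[np.linalg.norm((np.eye(3)-np.outer(d,d))@(p-o)) for o,d in [ray(*x) for x in l]]
def proj(c,p):
    q=c['E'][:3,:3].T@(np.asarray(p)-c['E'][:3,3]); return c['cx']+c['f']*q[0]/-q[2], c['cy']-c['f']*q[1]/-q[2]
E
python3 - <<'E'
from h import *
cs={n:cap(n) for n in('scene','side','wrist')}
pickle.dump(cs,open('c0.pkl','wb'))
for n,c in cs.items(): print(n,c['fov_y'],c['cx'],c['cy'],c['E'].round(3).tolist(),[k for k in c if k not in('image','extrinsics','E')])
im=np.vstack([np.hstack([cs['scene']['image'],cs['side']['image']])])
cv2.imwrite('pics/a.png',cv2.resize(cs['scene']['image'],(768,576))); cv2.imwrite('pics/b.png',cv2.resize(cs['side']['image'],(768,576)))
print(manip.get_obs())
E
```

```text
pics
scene 48.808211672442745 264.46442891418974 193.63523930626135 [[-0.562, 0.636, -0.528, -0.061], [-0.827, -0.445, 0.345, 0.385], [-0.016, 0.631, 0.776, 1.008], [0.0, 0.0, 0.0, 1.0]] ['fov_y', 'cx', 'cy', 'f']
side 49.27854651567464 252.13228406875922 188.57873120848495 [[0.923, 0.153, -0.354, 0.066], [-0.386, 0.378, -0.841, -1.195], [0.005, 0.913, 0.408, 0.696], [0.0, 0.0, 0.0, 1.0]] ['fov_y', 'cx', 'cy', 'f']
wrist 68.89215481539662 254.87253011503694 194.59603587078806 [[0.348, 0.904, 0.248, 0.286], [-0.938, 0.335, 0.091, -0.56], [-0.0, -0.264, 0.965, 0.384], [0.0, 0.0, 0.0, 1.0]] ['fov_y', 'cx', 'cy', 'f']
{'time': 0.15, 'joint_positions': array([ 1.1467914 ,  0.41171787, -0.01272807,  1.59684562,  0.00560392,
        1.13427236, -0.08217337]), 'qvel': array([ 0.00017055, -0.00336081,  0.00063902, -0.00426116,  0.00093779,
       -0.00208081, -0.00165447]), 'effort': array([ 1.48529267e-03, -5.88335395e+01,  6.42522220e-01, -2.91293210e+01,
       -5.36857825e-02,  1.58222095e-02,  9.07741901e-05]), 'position': array([ 0.21756021, -0.58550624,  0.22200362]), 'eef_rot': array([-3.09083758e+00, -5.55849281e-01,  4.60435652e-04]), 'ft_force': array([-0.15851412,  0.2011325 ,  0.48511135]), 'wrist_torque': array([-0.0116792 , -0.01132636,  0.04550437]), 'grip_force': 0.0, 'opening': 0.08764545940554747}
```

View pics/a.png

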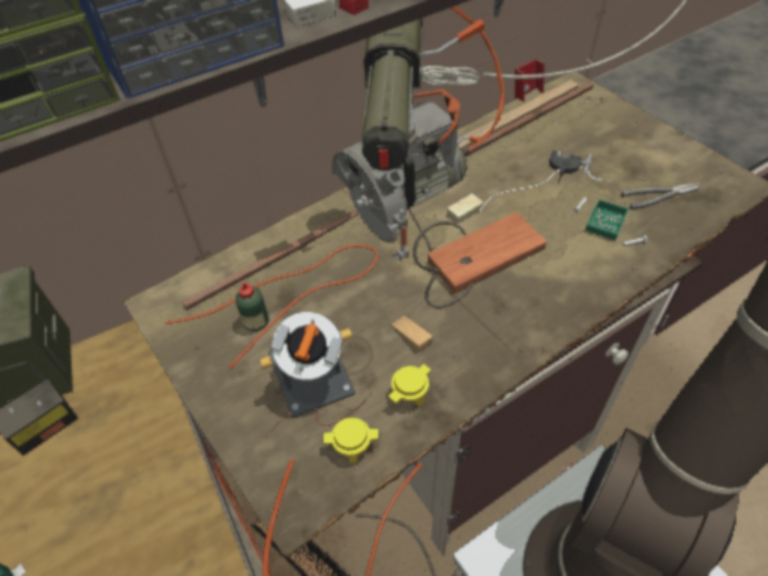

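View pics/b.png

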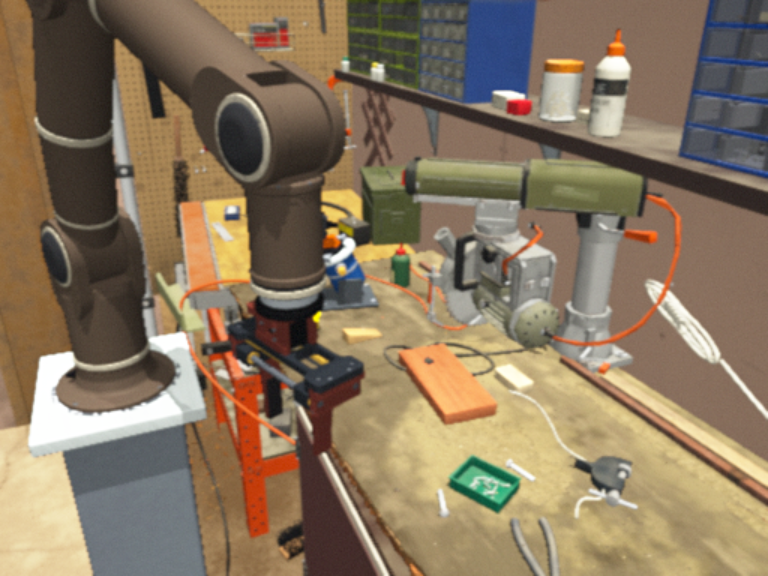

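Scene view: the cover with the orange rib sits in the housing at about (307,340) in the 1.5x picture. The yellow look-alikes are at (410,383) and (350,437), and the red board is at (487,250). In the side view the arm partly hides the housing, near (340,250). I'll check the choice in a close crop.

```bash
python3 - <<'E'
from h import *
cs=pickle.load(open('c0.pkl','rb'))
a=cs['scene']['image'][200:285,165:250]; b=cs['side']['image'][140:225,195:260]
cv2.imwrite('pics/c.png',np.hstack([cv2.resize(a,(450,450),interpolation=cv2.INTER_CUBIC),cv2.resize(b,(344,450),interpolation=cv2.INTER_CUBIC)]))
for n in('scene','side'):
    c=cs[n]; h=cv2.cvtColor(c['image'],cv2.COLOR_BGR2HSV)
    m=cv2.inRange(h,(3,150,110),(16,255,255)); k,_,s,ce=cv2.connectedComponentsWithStats(m)
    for i in range(1,k):
        if s[i,4]>25: print(n,s[i].tolist(),ce[i].round(1), onz(c,*ce[i],.027).round(3), onz(c,*ce[i],.19).round(3))
c=cs['scene'];h=cv2.cvtColor(c['image'],cv2.COLOR_BGR2HSV)
print(h[155:180:6,300:350:10].tolist())
E
```

```text
scene [302, 5, 20, 22, 104] [312.2  16.5] [ 1.335 -0.807  0.027] [ 1.103 -0.609  0.19 ]
scene [327, 32, 9, 49, 81] [332.3  56.9] [ 1.038 -0.675  0.027] [ 0.856 -0.499  0.19 ]
scene [299, 64, 6, 11, 48] [301.6  69.9] [ 1.04  -0.521  0.027] [ 0.857 -0.37   0.19 ]
scene [293, 80, 11, 14, 27] [299.6  86.1] [ 0.962 -0.452  0.027] [ 0.792 -0.313  0.19 ]
scene [314, 87, 14, 9, 34] [319.8  91.9] [ 0.891 -0.492  0.027] [ 0.733 -0.346  0.19 ]
scene [160, 192, 8, 5, 27] [163.6 194.2] [0.779 0.198 0.027] [0.639 0.229 0.19 ]
scene [197, 216, 15, 24, 168] [204.  227.6] [0.603 0.157 0.027] [0.493 0.195 0.19 ]
scene [175, 307, 21, 77, 231] [182.5 347.1] [0.337 0.362 0.027] [0.271 0.366 0.19 ]
scene [245, 361, 6, 23, 30] [247.6 371.6] [0.206 0.267 0.027] [0.162 0.287 0.19 ]
side [0, 12, 5, 21, 64] [ 1.5 22.1] [-1.847 15.844  0.027] [-1.381 11.695  0.19 ]
side [186, 19, 7, 11, 27] [188.3  25. ] [ 3.566 12.23   0.027] [2.714 8.961 0.19 ]
side [405, 19, 12, 18, 111] [410.7  30.4] [8.369 7.942 0.027] [6.347 5.717 0.19 ]
side [170, 22, 15, 9, 52] [178.3  26.5] [ 3.082 11.506  0.027] [2.348 8.413 0.19 ]
si
[... 1658 characters left out ...]
0.327  0.027] [ 0.164 -0.538  0.19 ]
side [399, 243, 7, 6, 30] [402.1 245.5] [ 0.903 -0.373  0.027] [ 0.699 -0.573  0.19 ]
side [301, 248, 8, 9, 26] [304.4 252.4] [ 0.612 -0.294  0.027] [ 0.479 -0.514  0.19 ]
side [272, 375, 11, 9, 50] [276.3 379.9] [ 0.339 -0.671  0.027] [ 0.273 -0.798  0.19 ]
[[[22, 76, 158], [19, 71, 125], [10, 137, 188], [11, 137, 186], [10, 134, 187]], [[14, 107, 170], [10, 137, 184], [10, 134, 186], [10, 134, 189], [10, 132, 190]], [[10, 138, 186], [10, 137, 175], [10, 136, 186], [10, 135, 185], [10, 135, 197]], [[10, 136, 189], [20, 41, 93], [10, 133, 196], [10, 134, 198], [10, 138, 118]], [[10, 134, 188], [11, 135, 200], [10, 137, 193], [10, 129, 97], [22, 75, 133]]]
```

View pics/c.png

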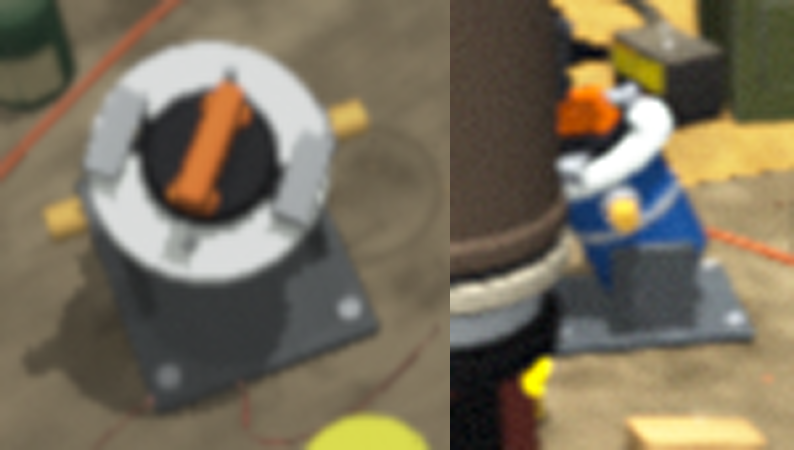

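The crop confirms it: black cover, orange rib, two grey claws on the white flange, so the yellow ones are out. Next I move the arm over for a close wrist view and a clear side view.

>>> arm_command --steps '[{"claw": 1, "dz": -4}, {"claw": 1, "dx": 30.5, "dy": -24.5, "dz": -20, "az": -1.05}, {"claw": 1, "dx": 30.5, "dy": -24.5, "dz": -20, "az": -1.05}, {"claw": 1, "dx": 30.5, "dy": -24.5, "dz": -20, "az": -1.05}, {"claw": 1, "dx": 30.5, "dy": -24.5, "dz": -20, "az": -1.05}, {"claw": 1, "dx": 30.5, "dy": -24.5, "dz": -20, "az": -1.05}, {"claw": 1, "dx": 30.5, "dy": -24.5, "dz": -20, "az": -1.05}, {"claw": 1, "dx": 30.5, "dy": -24.5, "dz": -20, "az": -1.05}, {"claw": 1, "dx": 30.5, "dy": -24.5, "dz": -20, "az": -1.05}, {"claw": 1, "dx": 30.5, "dy": -24.5, "dz": -20, "az": -1.05}]'

```text
invalid input at $.steps[0]: expected keys claw, dx, dy, dz, ax, ay, az
```

```bash
cat >> h.py <<'E'
def dlt(p,Rt):
    """move from present pose to p,Rt in tool cm / rad"""
    o=manip.get_obs(); R0=R.from_rotvec(o['eef_rot'])
    return (R0.inv().apply(np.asarray(p)-o['position'])*100).round(2), (R0.inv()*Rt).as_rotvec().round(3)
def frame(z,y):
    z=z/np.linalg.norm(z); y=y-z*(y@z); y/=np.linalg.norm(y); return R.from_matrix(np.c_[np.cross(y,z),y,z])
E
python3 - <<'E'
from h import *
o=manip.get_obs(); print(o['position'],o['joint_positions'].round(2),o['time'])
c=pickle.load(open('c0.pkl','rb'))['scene']
P=lambda x,y:(165+x/5.294-.4,200+y/5.294-.4)
a=onz(c,*P(377,325),.008);b=onz(c,*P(158,408),.008);print('foot front corners',a.round(3),b.round(3),np.linalg.norm(a-b),'yaw',np.arctan2(*(b-a)[[1,0]])-np.pi/2)
h=cv2.cvtColor(c['image'],cv2.COLOR_BGR2HSV)
m=cv2.inRange(h,(5,115,80),(14,150,255)); k,l,s,ce=cv2.connectedComponentsWithStats(m)
for i in range(1,k):
    if s[i,4]>1500:
        ct=cv2.findContours((l==i).astype(np.uint8),0,2)[0][0]; q=cv2.approxPolyDP(ct,5,True)[:,0]; print(s[i],q.tolist()); print([onz(c,*map(float,x),.027).round(3).tolist() for x in q])
E
```

```text
[ 0.21756021 -0.58550624  0.22200362] [ 1.15  0.41 -0.01  1.6   0.01  1.13 -0.08] 0.15
foot front corners [0.471 0.136 0.008] [0.493 0.25  0.008] 0.11664420102225949 yaw -0.19038988823162728
[ 286  142   78   53 2046] [[363, 160], [342, 142], [286, 172], [304, 194]]
[[0.542, -0.385, 0.027], [0.642, -0.385, 0.027], [0.641, -0.155, 0.027], [0.539, -0.147, 0.027]]
```

>>> arm_command --steps '[{"claw": 1, "dx": 0, "dy": 0, "dz": -4, "ax": 0, "ay": 0, "az": 0}, {"claw": 1, "dx": 30.5, "dy": -24.5, "dz": -20, "ax": 0, "ay": 0, "az": -1.05}, {"claw": 1, "dx": 30.5, "dy": -24.5, "dz": -20, "ax": 0, "ay": 0, "az": -1.05}, {"claw": 1, "dx": 30.5, "dy": -24.5, "dz": -20, "ax": 0, "ay": 0, "az": -1.05}, {"claw": 1, "dx": 30.5, "dy": -24.5, "dz": -20, "ax": 0, "ay": 0, "az": -1.05}, {"claw": 1, "dx": 30.5, "dy": -24.5, "dz": -20, "ax": 0, "ay": 0, "az": -1.05}, {"claw": 1, "dx": 30.5, "dy": -24.5, "dz": -20, "ax": 0, "ay": 0, "az": -1.05}, {"claw": 1, "dx": 30.5, "dy": -24.5, "dz": -20, "ax": 0, "ay": 0, "az": -1.05}, {"claw": 1, "dx": 30.5, "dy": -24.5, "dz": -20, "ax": 0, "ay": 0, "az": -1.05}, {"claw": 1, "dx": 30.5, "dy": -24.5, "dz": -20, "ax": 0, "ay": 0, "az": -1.05}]'

```text
time: 0.98
position: [0.396, -0.2859, 0.4054]
eef_rot: [2.39, 2.039, -0.0]
ft_force: [1.2, -0.5, -0.4]
opening: 0.0877
grip_force: 0.0
```

```bash
cat > geo.py <<'E'
from h import *
yaw=-0.19
H=R.from_euler('z',yaw)*R.from_euler('y',-np.radians(25))
n=H.apply([0,0,1]); cx=(H*R.from_euler('z',-np.radians(40))).apply([1,0,0]); cy=np.cross(n,cx)
E
python3 - <<'E'
from geo import *
o=manip.get_obs(); print(o['position'],o['joint_positions'].round(2),o['time'],n,cx,cy)
cs={'side':cap('side'),'scene':pickle.load(open('c0.pkl','rb'))['scene']}
pickle.dump(cs,open('c1.pkl','wb'))
# rib centroid in side
pts=[]
for nm,(x0,x1,y0,y1) in {'side':(205,245,135,180),'scene':(190,220,210,250)}.items():
    c=cs[nm]; h=cv2.cvtColor(c['image'],cv2.COLOR_BGR2HSV); m=np.zeros(h.shape[:2],np.uint8)
    m[y0:y1,x0:x1]=cv2.inRange(h,(3,150,90),(16,255,255))[y0:y1,x0:x1]
    M=cv2.moments(m,True); u,v=M['m10']/M['m00'],M['m01']/M['m00']; print(nm,u,v,M['m00']); pts.append((c,u,v))
p,e=tri(pts); print(p,e)
a=cs['side']['image'][130:235,180:290]
cv2.imwrite('pics/d.png',cv2.resize(a,None,fx=5,fy=5,interpolation=cv2.INTER_CUBIC))
# target view pose: 16 cm above rib along n
for s in(1,-1): print(s,dlt(p+n*.13,frame(-n,s*cy)))
E
```

```text
[ 0.39599158 -0.28594245  0.40541864] [ 0.85  0.09 -0.36  1.6   0.03  1.46  0.34] 0.9833 [-0.41501292  0.07981522  0.90630779] [ 0.56038193 -0.76233961  0.32374437] [0.71675405 0.6422366  0.27165378]
side 218.008 159.696 125.0
scene 204.07222222222222 227.9111111111111 180.0
[0.51063137 0.18940362 0.16377555] [np.float64(0.000897117967511461), np.float64(0.0008971179675114474)]
1 (array([48.12, -1.68, 12.77]), array([-0.397, -0.197, -0.818]))
-1 (array([48.12, -1.68, 12.77]), array([-0.241,  0.485,  2.267]))
```

View pics/d.png

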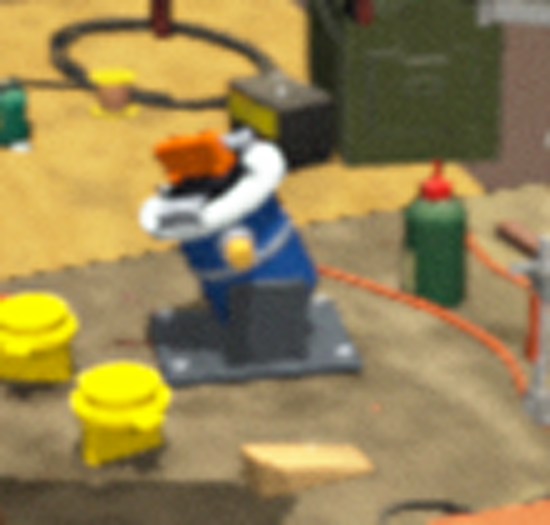

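Side view, now unobstructed: rib at about (193,158) in the crop, housing leaning towards the robot, oil can behind it, wedge in front. The triangulated rib at z=0.164 agrees with the 165 mm housing height. Next I hover along the leaning axis.

>>> arm_command --steps '[{"claw": 1, "dx": 48, "dy": -1.7, "dz": 12.8, "ax": -0.4, "ay": -0.2, "az": -0.82}, {"claw": 1, "dx": 48, "dy": -1.7, "dz": 12.8, "ax": -0.4, "ay": -0.2, "az": -0.82}, {"claw": 1, "dx": 48, "dy": -1.7, "dz": 12.8, "ax": -0.4, "ay": -0.2, "az": -0.82}, {"claw": 1, "dx": 48, "dy": -1.7, "dz": 12.8, "ax": -0.4, "ay": -0.2, "az": -0.82}, {"claw": 1, "dx": 48, "dy": -1.7, "dz": 12.8, "ax": -0.4, "ay": -0.2, "az": -0.82}, {"claw": 1, "dx": 48, "dy": -1.7, "dz": 12.8, "ax": -0.4, "ay": -0.2, "az": -0.82}, {"claw": 1, "dx": 48, "dy": -1.7, "dz": 12.8, "ax": -0.4, "ay": -0.2, "az": -0.82}, {"claw": 1, "dx": 48, "dy": -1.7, "dz": 12.8, "ax": -0.4, "ay": -0.2, "az": -0.82}, {"claw": 1, "dx": 48, "dy": -1.7, "dz": 12.8, "ax": -0.4, "ay": -0.2, "az": -0.82}, {"claw": 1, "dx": 48, "dy": -1.7, "dz": 12.8, "ax": -0.4, "ay": -0.2, "az": -0.82}]'

```text
time: 1.87
position: [0.4468, 0.1134, 0.297]
eef_rot: [1.182, 2.442, 0.142]
ft_force: [2.1, -0.8, -1.0]
opening: 0.0876
grip_force: 0.0
```

```bash
python3 - <<'E'
from geo import *
p=np.array([.5106,.1894,.1638])
o=manip.get_obs(); print(o['position'],o['joint_positions'].round(2),o['time'])
print(dlt(p+n*.13,frame(-n,cy)))
E
```

```text
[0.44675649 0.11337887 0.29704038] [ 0.62 -0.19 -1.02  2.11  0.12  0.78  0.18] 1.8667
(array([6.6 , 5.77, 1.03]), array([-0.007,  0.007, -0.011]))
```

>>> arm_command --steps '[{"claw": 1, "dx": 6.6, "dy": 5.8, "dz": 1, "ax": 0, "ay": 0, "az": 0}, {"claw": 1, "dx": 6.6, "dy": 5.8, "dz": 1, "ax": 0, "ay": 0, "az": 0}, {"claw": 1, "dx": 6.6, "dy": 5.8, "dz": 1, "ax": 0, "ay": 0, "az": 0}, {"claw": 1, "dx": 6.6, "dy": 5.8, "dz": 1, "ax": 0, "ay": 0, "az": 0}]'

```text
time: 2.2
position: [0.4582, 0.2008, 0.2821]
eef_rot: [1.186, 2.446, 0.148]
ft_force: [1.3, -0.5, 0.5]
opening: 0.0877
grip_force: 0.0
```

```bash
python3 - <<'E'
from geo import *
p=np.array([.5106,.1894,.1638])
o=manip.get_obs(); print(o['position'],o['joint_positions'].round(2),o['time'])
print(dlt(p+n*.13,frame(-n,cy)))
c=cap('wrist'); pickle.dump(c,open('w.pkl','wb'))
print(c['E'][:3,3],[proj(c,p+a*cx*.029+n*.015) for a in(-1,1)])
cv2.imwrite('pics/e.png',cv2.resize(c['image'],(768,576)))
E
```

```text
[0.45818342 0.20078138 0.28207613] [ 0.61  0.09 -1.39  2.03  0.57  0.92 -0.41] 2.2
(array([ 0.02, -0.19, -0.01]), array([-0.005,  0.001, -0.014]))
[0.35246555 0.27009639 0.40618469] [(np.float64(252.88926819558856), np.float64(162.21280729457806)), (np.float64(253.7597151547253), np.float64(217.23285072174664))]
```

View pics/e.png

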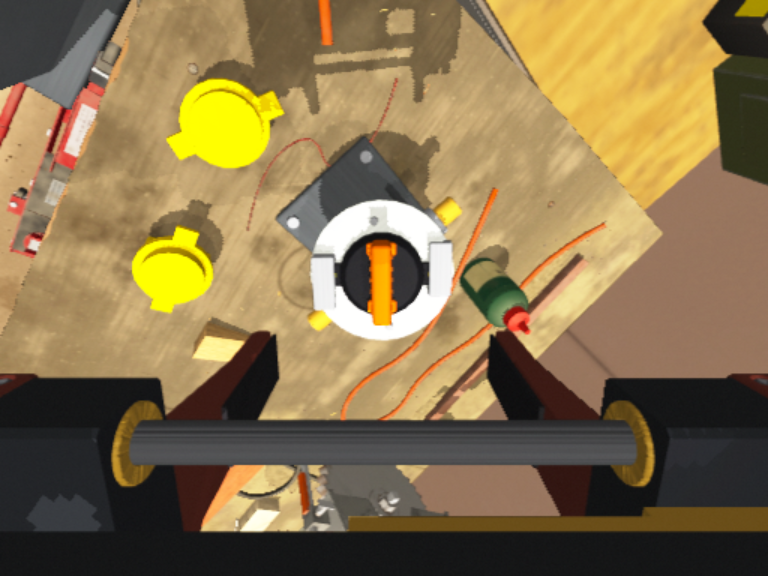

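Wrist view: the cover is centred at about (381,272), with the rib near vertical, claws at (323,280) and (440,268), and the oil can and wedge clear of it. Next I refine the centre, the yaw and the lean.

```bash
cat > rib.py <<'E'
from geo import *
def rib(c,box):
    h=cv2.cvtColor(c['image'],cv2.COLOR_BGR2HSV); m=np.zeros(h.shape[:2],np.uint8);x0,x1,y0,y1=box
    m[y0:y1,x0:x1]=cv2.inRange(h,(3,150,90),(18,255,255))[y0:y1,x0:x1]
    r=cv2.minAreaRect(cv2.findNonZero(m)); M=cv2.moments(m,True); th=.5*np.arctan2(2*M['mu11'],M['mu20']-M['mu02'])
    return r,(M['m10']/M['m00'],M['m01']/M['m00']),th
E
python3 - <<'E'
from rib import *
w=pickle.load(open('w.pkl','rb')); cs=pickle.load(open('c1.pkl','rb')); cs['wrist']=w
print('rib',rib(w,(235,275,150,230)))
boxes={'wrist':(195,315,125,240),'scene':(175,232,202,260),'side':(200,242,150,185)}
L=[]
for k,(x0,x1,y0,y1) in boxes.items():
    c=cs[k];h=cv2.cvtColor(c['image'],cv2.COLOR_BGR2HSV);m=np.zeros(h.shape[:2],np.uint8)
    m[y0:y1,x0:x1]=cv2.inRange(h,(0,0,150 if k!='scene' else 140),(180,50,255))[y0:y1,x0:x1]
    n_,l,s,_=cv2.connectedComponentsWithStats(m); m=(l==1+s[1:,4].argmax()).astype(np.uint8)
    hull=cv2.convexHull(np.vstack([x for x in cv2.findContours(m,0,1)[0]])); e=cv2.fitEllipse(hull); print(k,e,m.sum()); L.append((c,*e[0]))
for S in (L,L[:2],L[::2]): print('flange',*tri(S))
# claws in wrist: greyish-light blocks vs white flange
g=cv2.cvtColor(w['image'],cv2.COLOR_BGR2GRAY)
p=tri(L)[0]
print('pred claws',[np.round(proj(w,p+n*.014+s*cy*.044),1) for s in(1,-1)], 'rib ends',[np.round(proj(w,p+n*.044+s*cx*.029),1) for s in(1,-1)])
a=w['image'][120:240,195:320]; cv2.imwrite('pics/f.png',cv2.resize(a,None,fx=6,fy=5,interpolation=cv2.INTER_CUBIC) if 0 else cv2.resize(a,(625,600),interpolation=cv2.INTER_CUBIC))
E
```

```text
rib (((254.0, 187.5), (55.0, 20.0), 90.0), (253.53404255319148, 181.0276595744681), np.float64(1.556257296914132))
wrist ((254.26893615722656, 179.43186950683594), (93.0411376953125, 99.7457504272461), 69.14369201660156) 4418
scene ((203.94528198242188, 229.5156707763672), (45.33749008178711, 46.82547378540039), 62.240360260009766) 1030
side ((222.6210174560547, 168.42613220214844), (23.433977127075195, 29.667234420776367), 63.57027816772461) 226
flange [0.52752447 0.18543908 0.12921951] [np.float64(0.0011504119829799859), np.float64(0.001497691275479692), np.float64(0.0005401337074384608)]
flange [0.53771702 0.18135836 0.11403645] [np.float64(0.0011395889656865537), np.float64(0.0011395889656865377)]
flange [0.52734567 0.18638974 0.12857759] [np.float64(1.3639180225845018e-05), np.float64(1.3639180225778345e-05)]
pred claws [array([291.9, 182.5]), array([216. , 183.4])] rib ends [array([254. , 215.3]), array([253.2, 162. ])]
```

View pics/f.png

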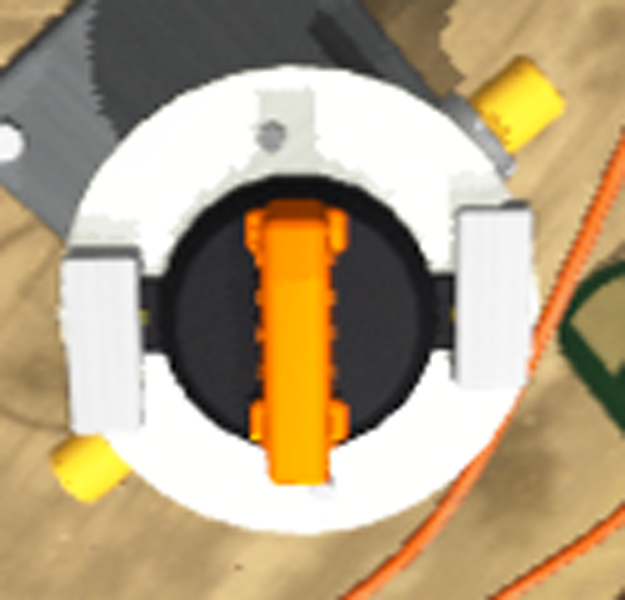

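The crop shows the rib square to the tool and lugs at both sides under the claws, with the centre matching the prediction to within 2 mm. I descend along the axis with the fingers half closed so they clear the claws.

```bash
cat >> geo.py <<'E'
F=np.array([.527,.1865,.129])
def st():
    o=manip.get_obs(); r=R.from_rotvec(o['eef_rot']).as_matrix(); d=o['position']-F
    print('TCP in rim frame mm',np.round([d@cx*1e3,d@cy*1e3,d@n*1e3],1),'yaw deg',np.degrees(np.arctan2(r[:,1]@-cx,r[:,1]@cy)).round(1),'tilt',np.degrees(np.arccos(min(1,-r[:,2]@n))).round(2)); print('q',o['joint_positions'].round(2),'F',o['ft_force'].round(1),'T',o['wrist_torque'].round(2),'grip',o['grip_force'],'open',o['opening'].round(4),'t',o['time'])
E
python3 -c "
from geo import *
st(); print(dlt(F+n*.08,frame(-n,cy)))"
```

```text
TCP in rim frame mm [ -0.    0.9 168.3] yaw deg -0.7 tilt 0.36Traceback (most recent call last):
  File "<string>", line 3, in <module>
    st(); print(dlt(F+n*.08,frame(-n,cy)))
    ~~^^
  File "geo.py", line 8, in st
    print('TCP in rim frame mm',np.round([d@cx*1e3,d@cy*1e3,d@n*1e3],1),'yaw deg',np.degrees(np.arctan2(r[:,1]@-cx,r[:,1]@cy)).round(1),'tilt',np.degrees(np.arccos(min(1,-r[:,2]@n))).round(2)); print('q',o['joint_positions'].round(2),'F',o['ft_force'].round(1),'T',o['wrist_torque'].round(2),'grip',o['grip_force'],'open',o['opening'].round(4),'t',o['time'])
                                                                                                                                                                                                                                                                                                                                  ^^^^^^^^^^^^^^^^^^
AttributeError: 'float' object has no attribute 'round'
```

>>> arm_command --steps '[{"claw": -0.1, "dx": 0, "dy": -0.1, "dz": 3, "ax": 0, "ay": 0, "az": -0.01}, {"claw": -0.1, "dx": 0, "dy": -0.1, "dz": 6, "ax": 0, "ay": 0, "az": -0.01}, {"claw": -0.1, "dx": 0, "dy": -0.1, "dz": 9, "ax": 0, "ay": 0, "az": -0.01}, {"claw": -0.1, "dx": 0, "dy": -0.1, "dz": 9, "ax": 0, "ay": 0, "az": -0.01}, {"claw": -0.1, "dx": 0, "dy": -0.1, "dz": 9, "ax": 0, "ay": 0, "az": -0.01}, {"claw": -0.1, "dx": 0, "dy": -0.1, "dz": 9, "ax": 0, "ay": 0, "az": -0.01}]'

```text
time: 2.75
position: [0.4936, 0.19, 0.2017]
eef_rot: [1.17, 2.45, 0.14]
ft_force: [0.1, 0.5, 1.3]
opening: 0.0511
grip_force: 0.0
```

```bash
sed -i "s/o\['opening'\].round(4)/round(o['opening'],4)/" geo.py; python3 -c "
from geo import *
st(); c=cap('wrist'); print([np.round(proj(c,F+n*.044+s*cx*.029),1) for s in(1,-1)]); cv2.imwrite('pics/g.png',c['image'])"
```

```text
TCP in rim frame mm [ 2.1 -1.9 80. ] yaw deg -0.1 tilt 0.49
q [ 0.36  0.31 -1.21  2.1   0.9   0.89 -0.69] F [0.1 0.5 1.3] T [0.12 0.29 0.02] grip 0.0 open 0.0511 t 2.75
[array([257.3, 249.6]), array([257.3, 176.2])]
```

View pics/g.png

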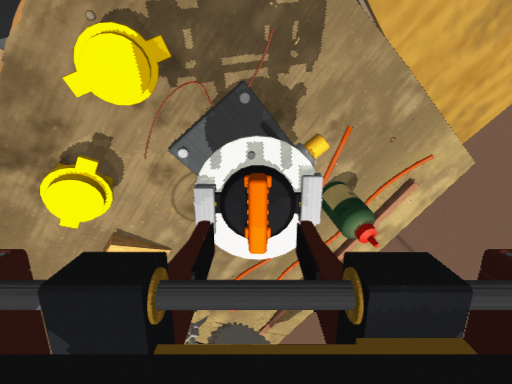

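Wrist view: the rib spans (257,175) to (258,251), within 2 px of the prediction, and the fingers straddle it. I continue down.

>>> arm_command --steps '[{"claw": -0.1, "dx": -0.2, "dy": 0.2, "dz": 1.5, "ax": 0, "ay": 0, "az": 0}, {"claw": -0.1, "dx": -0.2, "dy": 0.2, "dz": 3, "ax": 0, "ay": 0, "az": 0}, {"claw": -0.1, "dx": -0.2, "dy": 0.2, "dz": 4, "ax": 0, "ay": 0, "az": 0}, {"claw": -0.1, "dx": -0.2, "dy": 0.2, "dz": 4.5, "ax": 0, "ay": 0, "az": 0}, {"claw": -0.1, "dx": -0.2, "dy": 0.2, "dz": 5, "ax": 0, "ay": 0, "az": 0}, {"claw": -0.1, "dx": -0.2, "dy": 0.2, "dz": 5.4, "ax": 0, "ay": 0, "az": 0}, {"claw": -0.1, "dx": -0.2, "dy": 0.2, "dz": 5.4, "ax": 0, "ay": 0, "az": 0}]'

```text
time: 3.38
position: [0.519, 0.1841, 0.1531]
eef_rot: [1.172, 2.449, 0.139]
ft_force: [0.1, -1.0, -0.3]
opening: 0.0394
grip_force: 0.0
```

```bash
python3 -c "
from geo import *
st()"
```

```text
TCP in rim frame mm [ 5.1 -0.7 24.9] yaw deg -0.2 tilt 0.54
q [ 0.27  0.42 -1.1   2.11  1.06  0.86 -0.81] F [ 0.1 -1.  -0.3] T [ 0.06  0.29 -0.  ] grip 0.0 open 0.0394 t 3.3833
```

>>> arm_command --steps '[{"claw": -0.1, "dx": 0.5, "dy": 0.05, "dz": 0.3, "ax": 0, "ay": 0, "az": 0}, {"claw": -0.1, "dx": 0.5, "dy": 0.05, "dz": 0.3, "ax": 0, "ay": 0, "az": 0}, {"claw": -0.1, "dx": 0.5, "dy": 0.05, "dz": 0.3, "ax": 0, "ay": 0, "az": 0}]'

```text
time: 3.63
position: [0.5173, 0.1887, 0.1485]
eef_rot: [1.171, 2.45, 0.14]
ft_force: [-0.0, 0.1, 0.4]
opening: 0.0395
grip_force: 0.0
```

```bash
python3 -c "
from rib import *
st(); print(dlt(F+n*.022,frame(-n,cy)))
c=cap('wrist'); print(rib(c,(225,290,150,320)),[np.round(proj(c,F+n*.044+s*cx*.029),1) for s in(1,-1)])"
```

```text
TCP in rim frame mm [-0.8 -0.2 21.9] yaw deg -0.1 tilt 0.51
q [ 0.25  0.43 -1.09  2.12  1.07  0.86 -0.83] F [-0.   0.1  0.4] T [0.1  0.26 0.01] grip 0.0 open 0.0395 t 3.6333
(array([-0.08,  0.02, -0.01]), array([-0.008,  0.004, -0.001]))
(((255.29393005371094, 257.3717956542969), (48.705726623535156, 121.48619079589844), 6.282492160797119), (254.75164410058028, 239.76208897485492), np.float64(1.5529613677649676)) [array([254.2, 300.2]), array([254. , 204.6])]
```

>>> arm_command --squeeze 25 --steps '[{"claw": -1, "dx": 0, "dy": 0, "dz": 0, "ax": 0, "ay": 0, "az": 0}, {"claw": -1, "dx": 0, "dy": 0, "dz": 0, "ax": 0, "ay": 0, "az": 0}, {"claw": -1, "dx": 0, "dy": 0, "dz": 0, "ax": 0, "ay": 0, "az": 0}, {"claw": -1, "dx": 0, "dy": 0, "dz": 0, "ax": 0, "ay": 0, "az": 0}, {"claw": -1, "dx": 0, "dy": 0, "dz": 0, "ax": 0, "ay": 0, "az": 0}, {"claw": -1, "dx": 0, "dy": 0, "dz": 0, "ax": 0, "ay": 0, "az": 0}]'

```text
time: 4.18
position: [0.5176, 0.1883, 0.1486]
eef_rot: [1.172, 2.449, 0.139]
ft_force: [-2.0, -0.1, 2.9]
opening: 0.0141
grip_force: 25.0
```

```bash
python3 -c "
from geo import *
st()"
```

```text
TCP in rim frame mm [-0.2 -0.2 21.8] yaw deg -0.1 tilt 0.53
q [ 0.25  0.43 -1.09  2.12  1.07  0.86 -0.83] F [-2.  -0.1  2.9] T [ 0.09  0.17 -0.04] grip 24.984772503376007 open 0.0141 t 4.1833
```

Gripped at a 14 mm opening, which is the rib's thickness. I turn in stages, anticlockwise about the axis (negative az).

>>> arm_command --steps '[{"claw": -1, "dx": 0, "dy": 0, "dz": 0, "ax": 0, "ay": 0, "az": -0.09}, {"claw": -1, "dx": 0, "dy": 0, "dz": 0, "ax": 0, "ay": 0, "az": -0.18}, {"claw": -1, "dx": 0, "dy": 0, "dz": 0, "ax": 0, "ay": 0, "az": -0.27}, {"claw": -1, "dx": 0, "dy": 0, "dz": 0, "ax": 0, "ay": 0, "az": -0.36}, {"claw": -1, "dx": 0, "dy": 0, "dz": 0, "ax": 0, "ay": 0, "az": -0.45}, {"claw": -1, "dx": 0, "dy": 0, "dz": 0, "ax": 0, "ay": 0, "az": -0.54}, {"claw": -1, "dx": 0, "dy": 0, "dz": 0, "ax": 0, "ay": 0, "az": -0.54}]'

```text
time: 4.77
position: [0.5181, 0.1882, 0.1488]
eef_rot: [0.47, 2.665, -0.022]
ft_force: [-1.1, -0.8, 3.9]
opening: 0.014
grip_force: 25.0
```

```bash
python3 -c "
from geo import *
st()"
```

```text
TCP in rim frame mm [ 0.2  0.1 21.8] yaw deg 31.0 tilt 0.53
q [ 0.3   0.47 -1.17  2.11  1.11  0.91 -0.31] F [-1.1 -0.8  3.9] T [ 0.11  0.07 -0.09] grip 24.98743861913681 open 0.014 t 4.7667
```

>>> arm_command --steps '[{"claw": -1, "dx": 0, "dy": 0, "dz": 0, "ax": 0, "ay": 0, "az": -0.09}, {"claw": -1, "dx": 0, "dy": 0, "dz": 0, "ax": 0, "ay": 0, "az": -0.18}, {"claw": -1, "dx": 0, "dy": 0, "dz": 0, "ax": 0, "ay": 0, "az": -0.27}, {"claw": -1, "dx": 0, "dy": 0, "dz": 0, "ax": 0, "ay": 0, "az": -0.36}, {"claw": -1, "dx": 0, "dy": 0, "dz": 0, "ax": 0, "ay": 0, "az": -0.45}, {"claw": -1, "dx": 0, "dy": 0, "dz": 0, "ax": 0, "ay": 0, "az": -0.54}, {"claw": -1, "dx": 0, "dy": 0, "dz": 0, "ax": 0, "ay": 0, "az": -0.62}, {"claw": -1, "dx": 0, "dy": 0, "dz": 0, "ax": 0, "ay": 0, "az": -0.66}, {"claw": -1, "dx": 0, "dy": 0, "dz": 0, "ax": 0, "ay": 0, "az": -0.66}, {"claw": -1, "dx": 0, "dy": 0, "dz": 0, "ax": 0, "ay": 0, "az": -0.66}]'

```text
time: 5.6
position: [0.5183, 0.1876, 0.1491]
eef_rot: [-0.412, 2.695, -0.217]
ft_force: [-1.5, -3.2, 6.8]
opening: 0.0133
grip_force: 25.0
```

```bash
python3 -c "
from geo import *
st(); c=cap('wrist');s=cap('scene'); cv2.imwrite('pics/k.png',np.hstack([cv2.resize(c['image'][150:330,160:350],(450,426)),cv2.resize(s['image'][195:285,165:240],(340,426))]))"
```

```text
TCP in rim frame mm [ 0.8 -0.1 21.9] yaw deg 68.4 tilt 0.6
q [ 0.35  0.53 -1.25  2.11  1.16  0.98  0.31] F [-1.5 -3.2  6.8] T [-0.41 -0.37 -0.33] grip 24.98975694179535 open 0.0133 t 5.6
```

View pics/k.png

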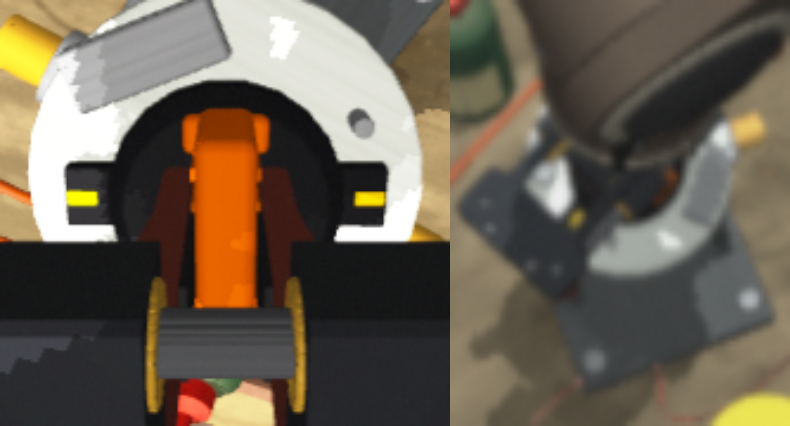

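The lugs at (83,195) and (370,195) in the crop now stand well clear of the claws, at about 68°. I lift straight out.

>>> arm_command --squeeze 32 --steps '[{"claw": -1, "dx": 0, "dy": 0, "dz": 0, "ax": 0, "ay": 0, "az": 0}, {"claw": -1, "dx": 0, "dy": 0, "dz": -0.4, "ax": 0, "ay": 0, "az": 0}, {"claw": -1, "dx": 0, "dy": 0, "dz": -0.9, "ax": 0, "ay": 0, "az": 0}, {"claw": -1, "dx": 0, "dy": 0, "dz": -1.5, "ax": 0, "ay": 0, "az": 0}, {"claw": -1, "dx": 0, "dy": 0, "dz": -2.2, "ax": 0, "ay": 0, "az": 0}, {"claw": -1, "dx": 0, "dy": 0, "dz": -3, "ax": 0, "ay": 0, "az": 0}, {"claw": -1, "dx": 0, "dy": 0, "dz": -4, "ax": 0, "ay": 0, "az": 0}, {"claw": -1, "dx": 0, "dy": 0, "dz": -5, "ax": 0, "ay": 0, "az": 0}, {"claw": -1, "dx": 0, "dy": 0, "dz": -6, "ax": 0, "ay": 0, "az": 0}, {"claw": -1, "dx": 0, "dy": 0, "dz": -7, "ax": 0, "ay": 0, "az": 0}]'

```text
time: 6.53
position: [0.4881, 0.1947, 0.2127]
eef_rot: [-0.418, 2.695, -0.215]
ft_force: [1.1, -0.5, -1.9]
opening: 0.0136
grip_force: 32.0
```

```bash
python3 -c "
from geo import *
st(); c=cap('wrist'); s=cap('side'); cv2.imwrite('pics/l.png',np.hstack([cv2.resize(c['image'][130:330,160:350],(400,420)),cv2.resize(s['image'][110:230,180:290],(385,420))]))"
```

```text
TCP in rim frame mm [-1.   0.2 92.7] yaw deg 68.6 tilt 0.53
q [ 0.47  0.39 -1.39  2.08  0.97  1.    0.45] F [ 1.1 -0.5 -1.9] T [0.22 0.46 0.03] grip 31.984198093414307 open 0.0136 t 6.5333
```

View pics/l.png

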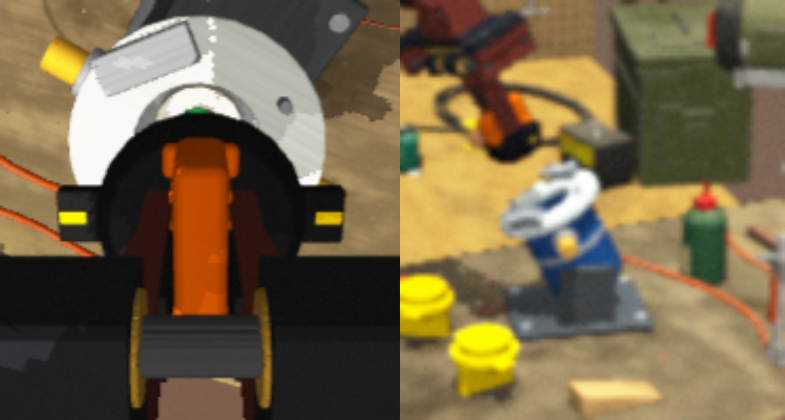

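The cover is out and held: the bore is empty and the side view shows it hanging above the flange. I carry it across in front of the saw while levelling it.

```bash
python3 -c "
from geo import *
for az in (60,30):
    a=np.radians(az); Rd=frame(np.array([0,0,-1.]),np.array([np.cos(a),np.sin(a),0])); print(az,dlt([.43,.02,.30],Rd))"
```

```text
60 (array([  7.56, -16.83,  -8.71]), array([-0.046,  0.447,  0.818]))
30 (array([  7.56, -16.83,  -8.71]), array([0.075, 0.466, 1.332]))
```

>>> arm_command --steps '[{"claw": -1, "dx": 0.7, "dy": -1.6, "dz": -1.5, "ax": 0, "ay": 0.05, "az": 0.08}, {"claw": -1, "dx": 1.5, "dy": -3.4, "dz": -3, "ax": 0, "ay": 0.1, "az": 0.16}, {"claw": -1, "dx": 2.3, "dy": -5, "dz": -4.5, "ax": 0, "ay": 0.15, "az": 0.24}, {"claw": -1, "dx": 3, "dy": -6.7, "dz": -5.5, "ax": 0, "ay": 0.2, "az": 0.33}, {"claw": -1, "dx": 3.8, "dy": -8.5, "dz": -6.5, "ax": -0.02, "ay": 0.25, "az": 0.41}, {"claw": -1, "dx": 4.5, "dy": -10, "dz": -7.5, "ax": -0.03, "ay": 0.3, "az": 0.5}, {"claw": -1, "dx": 5.3, "dy": -11.8, "dz": -8.2, "ax": -0.03, "ay": 0.34, "az": 0.58}, {"claw": -1, "dx": 6, "dy": -13.5, "dz": -8.7, "ax": -0.04, "ay": 0.38, "az": 0.66}, {"claw": -1, "dx": 6.8, "dy": -15, "dz": -8.7, "ax": -0.04, "ay": 0.42, "az": 0.74}, {"claw": -1, "dx": 7.6, "dy": -16.8, "dz": -8.7, "ax": -0.05, "ay": 0.45, "az": 0.82}]'

```text
time: 7.47
position: [0.4297, 0.0186, 0.2985]
eef_rot: [-0.82, -3.026, -0.005]
ft_force: [0.3, -0.1, -1.7]
opening: 0.0139
grip_force: 32.0
```

```bash
python3 -c "
from geo import *
st()
for az in (60,30,15):
    a=np.radians(az); Rd=frame(np.array([0,0,-1.]),np.array([np.cos(a),np.sin(a),0])); print(az,dlt([.44,-.22,.28],Rd),dlt([.585,-.275,.2],Rd)[0])"
```

```text
TCP in rim frame mm [ 128.3 -131.5  180.6] yaw deg 22.2 tilt 25.36
q [ 1.1   0.2  -1.38  1.87  0.21  1.25  0.7 ] F [ 0.3 -0.1 -1.7] T [-0.   -0.14  0.06] grip 31.983495354652405 open 0.0139 t 7.4667
60 (array([-12.96, -20.08,   1.73]), array([ 0.001, -0.007, -0.006])) [-28.3  -17.51   9.63]
30 (array([-12.96, -20.08,   1.73]), array([-0.001, -0.007,  0.518])) [-28.3  -17.51   9.63]
15 (array([-12.96, -20.08,   1.73]), array([-0.002, -0.007,  0.78 ])) [-28.3  -17.51   9.63]
```

>>> arm_command --steps '[{"claw": -1, "dx": -1.3, "dy": -2, "dz": 0.2, "ax": 0, "ay": 0, "az": 0.08}, {"claw": -1, "dx": -2.6, "dy": -4, "dz": 0.4, "ax": 0, "ay": 0, "az": 0.16}, {"claw": -1, "dx": -3.9, "dy": -6, "dz": 0.6, "ax": 0, "ay": 0, "az": 0.24}, {"claw": -1, "dx": -5.2, "dy": -8, "dz": 0.8, "ax": 0, "ay": 0, "az": 0.32}, {"claw": -1, "dx": -6.5, "dy": -10, "dz": 1, "ax": 0, "ay": 0, "az": 0.4}, {"claw": -1, "dx": -7.8, "dy": -12, "dz": 1.2, "ax": 0, "ay": 0, "az": 0.48}, {"claw": -1, "dx": -9.1, "dy": -14, "dz": 1.4, "ax": 0, "ay": 0, "az": 0.56}, {"claw": -1, "dx": -10.4, "dy": -16, "dz": 1.5, "ax": 0, "ay": 0, "az": 0.64}, {"claw": -1, "dx": -11.7, "dy": -18, "dz": 1.6, "ax": 0, "ay": 0, "az": 0.72}, {"claw": -1, "dx": -13, "dy": -20, "dz": 1.7, "ax": 0, "ay": 0, "az": 0.78}]'

```text
time: 8.3
position: [0.4415, -0.2202, 0.2796]
eef_rot: [-1.91, -2.486, 0.0]
ft_force: [0.0, -0.5, -1.5]
opening: 0.014
grip_force: 32.0
```

```bash
python3 -c "
from geo import *
st()
for az in (60,30,15):
    a=np.radians(az); Rd=frame(np.array([0,0,-1.]),np.array([np.cos(a),np.sin(a),0])); print(az,dlt([.585,-.275,.16],Rd))"
```

```text
TCP in rim frame mm [ 310.9 -281.6  139.5] yaw deg -21.8 tilt 25.35
q [ 1.25  0.3  -1.06  1.77  0.27  1.24  0.37] F [ 0.  -0.5 -1.5] T [-0.01 -0.11  0.02] grip 31.98319137096405 open 0.014 t 8.3
60 (array([-9.06, 12.51, 11.86]), array([-0.002, -0.007, -0.786]))
30 (array([-9.06, 12.51, 11.86]), array([-0.004, -0.006, -0.263]))
15 (array([-9.06, 12.51, 11.86]), array([-0.004, -0.005, -0.001]))
```

>>> arm_command --steps '[{"claw": -1, "dx": -1.2, "dy": 1.7, "dz": 1, "ax": 0, "ay": 0, "az": 0}, {"claw": -1, "dx": -2.5, "dy": 3.4, "dz": 2, "ax": 0, "ay": 0, "az": 0}, {"claw": -1, "dx": -3.8, "dy": 5.2, "dz": 3.5, "ax": 0, "ay": 0, "az": 0}, {"claw": -1, "dx": -5.2, "dy": 7, "dz": 5, "ax": 0, "ay": 0, "az": 0}, {"claw": -1, "dx": -6.5, "dy": 9, "dz": 7, "ax": 0, "ay": 0, "az": 0}, {"claw": -1, "dx": -8, "dy": 11, "dz": 9, "ax": 0, "ay": 0, "az": 0}, {"claw": -1, "dx": -9, "dy": 12.5, "dz": 10.5, "ax": 0, "ay": 0, "az": 0}, {"claw": -1, "dx": -9, "dy": 12.5, "dz": 11.8, "ax": 0, "ay": 0, "az": 0}, {"claw": -1, "dx": -9, "dy": 12.5, "dz": 11.8, "ax": 0, "ay": 0, "az": 0}]'

```text
time: 9.05
position: [0.5841, -0.2717, 0.1571]
eef_rot: [-1.9, -2.487, 0.0]
ft_force: [-0.9, -0.2, -2.0]
opening: 0.0136
grip_force: 32.0
```

```bash
python3 -c "
from geo import *
st(); print(manip.get_obs()['position'])
c=cap('side'); s=cap('scene'); cv2.imwrite('pics/m.png',np.hstack([cv2.resize(c['image'][170:310,220:360],(400,400)),cv2.resize(s['image'][110:210,260:360],(400,400))]))"
```

```text
TCP in rim frame mm [ 390.5 -245.7  -34.8] yaw deg -21.5 tilt 25.62
q [ 0.93  0.67 -0.89  1.56  0.54  1.18  0.2 ] F [-0.9 -0.2 -2. ] T [-0.03 -0.02 -0.01] grip 31.983922719955444 open 0.0136 t 9.05
[ 0.58413747 -0.27173462  0.15711298]
```

View pics/m.png

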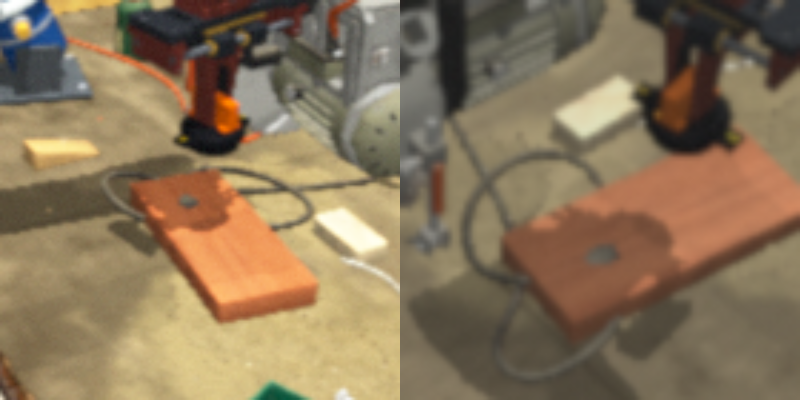

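The cover hangs level over the board. A small dark disc near the board's far end, at about (602,253) in the right-hand crop, is well clear of the landing spot. I lower it.

>>> arm_command --steps '[{"claw": -1, "dx": 0, "dy": 0, "dz": 1.5, "ax": 0, "ay": 0, "az": 0}, {"claw": -1, "dx": 0, "dy": 0, "dz": 3, "ax": 0, "ay": 0, "az": 0}, {"claw": -1, "dx": 0, "dy": 0, "dz": 4.5, "ax": 0, "ay": 0, "az": 0}, {"claw": -1, "dx": 0, "dy": 0, "dz": 6, "ax": 0, "ay": 0, "az": 0}, {"claw": -1, "dx": 0, "dy": 0, "dz": 7.2, "ax": 0, "ay": 0, "az": 0}, {"claw": -1, "dx": 0, "dy": 0, "dz": 8, "ax": 0, "ay": 0, "az": 0}, {"claw": -1, "dx": 0, "dy": 0, "dz": 8.4, "ax": 0, "ay": 0, "az": 0}, {"claw": -1, "dx": 0, "dy": 0, "dz": 8.7, "ax": 0, "ay": 0, "az": 0}, {"claw": -1, "dx": 0, "dy": 0, "dz": 8.7, "ax": 0, "ay": 0, "az": 0}, {"claw": -1, "dx": 0, "dy": 0, "dz": 8.7, "ax": 0, "ay": 0, "az": 0}]'

```text
time: 9.98
position: [0.5855, -0.2719, 0.0746]
eef_rot: [-1.904, -2.491, -0.002]
ft_force: [0.8, 0.3, -1.6]
opening: 0.0141
grip_force: 32.0
```

>>> arm_command --steps '[{"claw": -1, "dx": 0, "dy": 0, "dz": 0.2, "ax": 0, "ay": 0, "az": 0}, {"claw": -1, "dx": 0, "dy": 0, "dz": 0.4, "ax": 0, "ay": 0, "az": 0}, {"claw": -1, "dx": 0, "dy": 0, "dz": 0.6, "ax": 0, "ay": 0, "az": 0}, {"claw": -1, "dx": 0, "dy": 0, "dz": 0.8, "ax": 0, "ay": 0, "az": 0}, {"claw": -1, "dx": 0, "dy": 0, "dz": 0.8, "ax": 0, "ay": 0, "az": 0}, {"claw": -1, "dx": 0, "dy": 0, "dz": 0.8, "ax": 0, "ay": 0, "az": 0}]'

```text
time: 10.48
position: [0.5851, -0.2719, 0.0661]
eef_rot: [-1.904, -2.491, -0.001]
ft_force: [0.2, -0.3, -2.2]
opening: 0.0138
grip_force: 32.0
```

>>> arm_command --steps '[{"claw": -1, "dx": 0, "dy": 0, "dz": 0.15, "ax": 0, "ay": 0, "az": 0}, {"claw": -1, "dx": 0, "dy": 0, "dz": 0.3, "ax": 0, "ay": 0, "az": 0}, {"claw": -1, "dx": 0, "dy": 0, "dz": 0.3, "ax": 0, "ay": 0, "az": 0}, {"claw": -1, "dx": 0, "dy": 0, "dz": 0.3, "ax": 0, "ay": 0, "az": 0}]'

```text
time: 10.82
position: [0.5851, -0.2719, 0.063]
eef_rot: [-1.904, -2.491, -0.001]
ft_force: [0.0, 1.0, -1.3]
opening: 0.014
grip_force: 32.0
```

>>> arm_command --steps '[{"claw": -1, "dx": 0, "dy": 0, "dz": 0.1, "ax": 0, "ay": 0, "az": 0}, {"claw": -1, "dx": 0, "dy": 0, "dz": 0.2, "ax": 0, "ay": 0, "az": 0}, {"claw": -1, "dx": 0, "dy": 0, "dz": 0.2, "ax": 0, "ay": 0, "az": 0}, {"claw": -1, "dx": 0, "dy": 0, "dz": 0.2, "ax": 0, "ay": 0, "az": 0}]'

```text
time: 11.15
position: [0.5851, -0.2719, 0.0611]
eef_rot: [-1.904, -2.491, -0.001]
ft_force: [0.8, 0.1, -2.3]
opening: 0.0137
grip_force: 32.0
```

>>> arm_command --steps '[{"claw": -1, "dx": 0, "dy": 0, "dz": 0.1, "ax": 0, "ay": 0, "az": 0}, {"claw": -1, "dx": 0, "dy": 0, "dz": 0.2, "ax": 0, "ay": 0, "az": 0}, {"claw": -1, "dx": 0, "dy": 0, "dz": 0.2, "ax": 0, "ay": 0, "az": 0}, {"claw": -1, "dx": 0, "dy": 0, "dz": 0.2, "ax": 0, "ay": 0, "az": 0}]'

```text
time: 11.48
position: [0.585, -0.2719, 0.0591]
eef_rot: [-1.904, -2.491, -0.001]
ft_force: [0.3, -0.4, -2.0]
opening: 0.0139
grip_force: 32.0
```

>>> arm_command --steps '[{"claw": -1, "dx": 0, "dy": 0, "dz": 0.1, "ax": 0, "ay": 0, "az": 0}, {"claw": -1, "dx": 0, "dy": 0, "dz": 0.2, "ax": 0, "ay": 0, "az": 0}, {"claw": -1, "dx": 0, "dy": 0, "dz": 0.2, "ax": 0, "ay": 0, "az": 0}, {"claw": -1, "dx": 0, "dy": 0, "dz": 0.2, "ax": 0, "ay": 0, "az": 0}]'

```text
time: 11.82
position: [0.5851, -0.2718, 0.0571]
eef_rot: [-1.904, -2.491, -0.001]
ft_force: [-0.4, 0.8, -2.1]
opening: 0.0142
grip_force: 32.0
```

>>> arm_command --steps '[{"claw": -1, "dx": 0, "dy": 0, "dz": 0.1, "ax": 0, "ay": 0, "az": 0}, {"claw": -1, "dx": 0, "dy": 0, "dz": 0.2, "ax": 0, "ay": 0, "az": 0}, {"claw": -1, "dx": 0, "dy": 0, "dz": 0.2, "ax": 0, "ay": 0, "az": 0}, {"claw": -1, "dx": 0, "dy": 0, "dz": 0.2, "ax": 0, "ay": 0, "az": 0}]'

```text
time: 12.15
position: [0.585, -0.2718, 0.0551]
eef_rot: [-1.904, -2.491, -0.001]
ft_force: [0.4, 0.1, -1.9]
opening: 0.0134
grip_force: 32.0
```

```bash
python3 -c "
from geo import *
print(manip.get_obs()['ft_force'])
c=cap('side'); cv2.imwrite('pics/n.png',cv2.resize(c['image'][195:285,250:340],(720,600)))"
```

```text
[ 0.36519237  0.08074815 -1.88786559]
```

View pics/n.png

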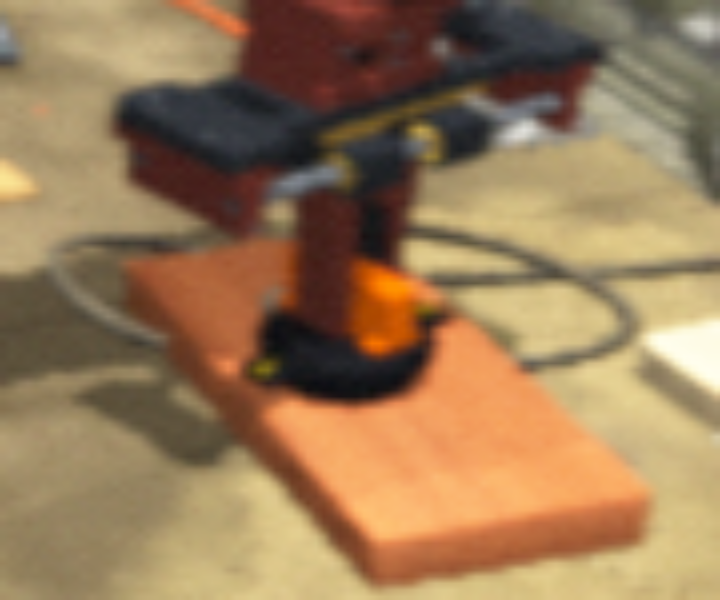

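That was my eleventh picture, one over the limit of ten, so I'll view no more. It shows the cover just above or on the board, well inside its edges. I go on by force.

>>> arm_command --steps '[{"claw": -1, "dx": 0, "dy": 0, "dz": 0.05, "ax": 0, "ay": 0, "az": 0}, {"claw": -1, "dx": 0, "dy": 0, "dz": 0.1, "ax": 0, "ay": 0, "az": 0}, {"claw": -1, "dx": 0, "dy": 0, "dz": 0.15, "ax": 0, "ay": 0, "az": 0}, {"claw": -1, "dx": 0, "dy": 0, "dz": 0.15, "ax": 0, "ay": 0, "az": 0}]'

```text
time: 12.53
position: [0.5852, -0.2718, 0.0546]
eef_rot: [-1.904, -2.491, -0.001]
ft_force: [-2.8, 1.0, 5.5]
opening: 0.0143
grip_force: 32.0
```

Contact: the vertical force went from -2 to +5.5 N. I release.

>>> arm_command --squeeze 5 --steps '[{"claw": -1, "dx": 0, "dy": 0, "dz": 0, "ax": 0, "ay": 0, "az": 0}, {"claw": -1, "dx": 0, "dy": 0, "dz": 0, "ax": 0, "ay": 0, "az": 0}, {"claw": -0.5, "dx": 0, "dy": 0, "dz": 0, "ax": 0, "ay": 0, "az": 0}, {"claw": -0.3, "dx": 0, "dy": 0, "dz": 0, "ax": 0, "ay": 0, "az": 0}, {"claw": 0, "dx": 0, "dy": 0, "dz": 0, "ax": 0, "ay": 0, "az": 0}, {"claw": 0, "dx": 0, "dy": 0, "dz": 0, "ax": 0, "ay": 0, "az": 0}, {"claw": 0, "dx": 0, "dy": 0, "dz": 0, "ax": 0, "ay": 0, "az": 0}, {"claw": 0, "dx": 0, "dy": 0, "dz": 0, "ax": 0, "ay": 0, "az": 0}]'

```text
time: 13.2
position: [0.5851, -0.272, 0.0536]
eef_rot: [-1.904, -2.491, -0.001]
ft_force: [-0.5, 0.4, 0.3]
opening: 0.0438
grip_force: 0.4
```

>>> arm_command --steps '[{"claw": 0, "dx": 0, "dy": 0, "dz": -0.5, "ax": 0, "ay": 0, "az": 0}, {"claw": 0, "dx": 0, "dy": 0, "dz": -1.5, "ax": 0, "ay": 0, "az": 0}, {"claw": 0, "dx": 0, "dy": 0, "dz": -3, "ax": 0, "ay": 0, "az": 0}, {"claw": 0, "dx": 0, "dy": 0, "dz": -6, "ax": 0, "ay": 0, "az": 0}, {"claw": 0, "dx": 0, "dy": 0, "dz": -9, "ax": 0, "ay": 0, "az": 0}, {"claw": 0, "dx": 0, "dy": 0, "dz": -12, "ax": 0, "ay": 0, "az": 0}, {"claw": 0, "dx": 0, "dy": 0, "dz": -14, "ax": 0, "ay": 0, "az": 0}, {"claw": 0, "dx": 0, "dy": 0, "dz": -14, "ax": 0, "ay": 0, "az": 0}, {"claw": 0, "dx": 0, "dy": 0, "dz": -14, "ax": 0, "ay": 0, "az": 0}]'

```text
time: 13.95
position: [0.5867, -0.2725, 0.1964]
eef_rot: [-1.906, -2.494, -0.002]
ft_force: [-1.0, 1.3, -0.2]
opening: 0.0441
grip_force: 0.0
```

```bash
python3 -c "
from rib import *
o=manip.get_obs(); print(o['position'],o['ft_force'],o['grip_force'])
cs={k:cap(k) for k in('scene','side','wrist')}
T=np.array([.585,-.272,.083]) # rib top if flat: .039+.044
L=[]
for k,c in cs.items():
    u,v=proj(c,T-[0,0,.012]); h=cv2.cvtColor(c['image'],cv2.COLOR_BGR2HSV); m=np.zeros(h.shape[:2],np.uint8); w=30 if k!='wrist' else 60
    x,y=int(u),int(v); sl=np.s_[max(0,y-w):y+w,max(0,x-w):x+w]
    m[sl]=cv2.inRange(h,(3,195,60),(20,255,255))[sl]; M=cv2.moments(m,True)
    if M['m00']: a=(M['m10']/M['m00'],M['m01']/M['m00']); print(k,(round(u),round(v)),np.round(a,1),M['m00']); L.append((c,*a))
print(tri(L))
h=cv2.cvtColor(cs['scene']['image'],cv2.COLOR_BGR2HSV); m=cv2.inRange(h,(5,115,80),(14,150,255)); ct=max(cv2.findContours(m,0,2)[0],key=cv2.contourArea); q=cv2.approxPolyDP(cv2.convexHull(ct),5,True)[:,0]
print([onz(cs['scene'],*map(float,x),.027).round(3).tolist() for x in q])
"
```

```text
[ 0.58665301 -0.27252376  0.19636747] [-0.98302431  1.2932863  -0.16483397] 0.0
scene (328, 157) [332.  155.5] 2.0
side (293, 238) [293.6 238.9] 207.0
wrist (255, 189) [255.7 184.4] 546.0
(array([ 0.58258771, -0.27580963,  0.07166088]), [np.float64(0.00850974062856579), np.float64(0.002322588551795064), np.float64(0.009127988610917188)])
[[0.542, -0.385, 0.027], [0.539, -0.147, 0.027], [0.641, -0.155, 0.027], [0.64, -0.387, 0.027]]
```

```bash
python3 -c "
from h import *
print(manip.sign_off())"
```

```text
the job is handed in; nothing more can be done
None
```

The cover was turned about 68°, lifted out and set down rib up near the middle of the red board, then released and handed in with no result reported back; I viewed 11 pictures, one over the limit of 10.

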